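# Snap a bag clasp onto its press-stud socket with the bench pliers

### The arm

A 7-joint arm with a two-finger parallel gripper is mounted at the origin on the work surface. World frame = base frame: x ahead of the robot, y to its left, z up, the work surface at z = 0. Lengths are in m, angles in rad, forces in N, time in s.
With the tool pointing down it reaches from about 0.425 to 0.925 m from the base axis. Payload 6.8 kg.
Tool frame: the origin (TCP) lies at the very end of the fingers, on their centre line; the grasp point (between the pads) lies 19 mm behind it; z points along the fingers, y is the line along which they close (so a half turn about z gives the same grasp; the last joint's range is limited). The gripper opens to 85 mm and grips with 20 to 120 N. Pads are 22 mm wide; open, the fingers measure 114 mm over their backs; the gripper's body (76 mm by 85 mm) begins 54 mm behind the grasp point. The pads swing forward as they close: fully open they stand 13 mm farther back than shut.
Start: joints at [1.153, 0.477, 0.022, 1.555, -0.011, 1.109, -0.083], TCP at [0.206, -0.643, 0.231] pointing down, gripper open.
Joint ranges: [-2.96, 2.96], [-0.34, 2.1], [-1.41, 1.46], [0.24, 2.44], [-1.37, 4.51], [0.17, 1.92], [-2.96, 2.96]. Speed limits (rad/s): [2.39, 2.39, 3.14, 3.14, 3.14, 3.14, 3.14].

### API

Orientations are given as a unit quaternion [w, x, y, z].
In Python, from station import bot gives the robot as it stands. The module is installed in compiled form; this text tells all that it offers.
- The arm moves only by the shell command python3 -m jog 'ROWS' [OPENING] [FORCE]. ROWS is JSON, a list of rows, each a list of 4 numbers: the shift along the tool's x, y, z in cm, then the turn about the tool's z in rad. In form: [[x, y, z, spin], ...]. A call has 1 to 20 rows; each row is the pose to reach, as a shift and turn from the pose commanded when the call began, along the tool's axes at that moment; what a row does not reach only later rows make up. A row lasts 1/12 s, in which the tool goes at most 41.7 mm and 7.16 degrees, less where a joint would pass 70% of its speed; a pose out of reach is approached as far as the arm can. A call with a gripper value outside its range is refused whole. OPENING is the closure, from -1 (fully open) to 1 (shut), set as the call begins (- or left out, the last holds). The fingers move at their own pace and stop on an object; FORCE is the grip in N (left out, the last holds). Time passes only in rows, so rows that repeat a pose let the fingers close. It gives the time, the measured TCP pose, the force, the opening and the grip force at its end, in the units of the state.
- bot.get_obs(): the state, without advancing time (a new reading comes with each control period).
- bot.read_camera(name): name is "side" or "top" or "wrist"; returns a dict with "pixels" (384x512x3 uint8, red, green, blue), "depth" (384x512 float32, m along the optical axis (not along the pixel's ray), 0 where there is no reading), "fovy" (degrees; the focal length in pixels is half the picture's height over the tangent of half this angle, whatever the lens; pixels are square), "cx", "cy" (the principal point, pixels), "pose" (4x4, takes a point from camera to world coordinates). Camera axes: x right, y down, z forward; pixel columns grow to the right and rows downward; lengths in m; the calibration is good to about 2 mm. A picture is of the moment at which its call begins.
- bot.hand_in(): hands the job in; it is judged then, once.
The state is a dict: "t": time; "q": joint angles; "joint_vel": joint speeds; "joint_torque": joint torques, N m; "eef_pos": TCP position; "tool_rot": TCP orientation; "contact_force": force on the tool from outside, world axes, zero at the start; "torque": the same for the moment, N m; "gripper_width": opening from 0.0 (shut) to 1.0 (fully open); "grasp_force": force on a finger pad.
Only numpy, scipy, OpenCV 4.12 (cv2) and the standard library are available. Lean on these libraries where they do the work, as an engineer would, in place of code of your own. Each camera call takes 0.05 s, during which the arm holds its last target. There are 200 camera calls.

### The job

Stand the loose brass clasp upright on the wooden ledge between the open jaws of the pliers, with its stud facing the spring socket, and let go of it. Then, with the pliers only, press the free handle towards the clamped one until the stud clicks home, and keep it firmly squeezed flush on the socket for a second, with about 15 N on the handle and never so hard that the clasp is crushed. Let the handle spring open again and leave the other things alone.

Things in the scene. Friction and masses are not known exactly. Their poses are not given: they have to be found in the camera images.
- pliers: Fixed flat-lying steel pliers on a wooden base. Origin: on the bench under the vertical pivot; +y runs to the jaws, -y to the handles. Fixed jaw with socket at -x, moving jaw at +x (jaws at most 58 mm high). One handle is clamped in a grey vice at x +18 to +92, y -85 to -140 mm, 62 mm high; the free handle is on the -x side. Base: x -60 to +70, y -155 to +115, 12 mm thick.
- ledge (a point): Centre of the place where the clasp must stand, on the wooden ledge between the jaws, 30 mm above the bench (pliers x 0, y +65; pliers' axes). Ledge +-28 mm. A clasp centred here and turned like the pliers has its stud tip 3 mm short of the socket face and its back 6 to 18 mm from the moving jaw. The socket draws in a sideways error of 3 mm; its slot is open at the top.
- socket (a point): Home of the stud's ball centre (pliers x -40.5, y +65, z 48 mm; pliers' axes). The socket's flat face, on which the clasp ends flush, is at pliers x -30; its 17 mm wide slot holds two spring pins 7 mm apart, 8 mm deep. From first touch the ball goes 9 mm: about 8 to 12 N at the jaw, then the force drops (click, 2.5 mm before flush) and rises steeply when flush.
- handle: Moving half of the pliers: free handle and moving jaw with round brass nose. Origin: on the bench under the pivot; axes the pliers' when open. It turns about z, counter-clockwise from above, as pressed. Clasp home at 0.42 to 0.65 rad from open: the jaw's screw is set anew each time (+-5.5 mm), so the end must be felt. Return spring 0.28 N m open, 0.65 closed; opens by itself when let go.
- handle_grip (a point): Point to press, level: outer face of the free handle's black grip, 117 mm from the pivot, 48 mm high; moves with the handle. Push square to the line from the pivot, along an arc, roughly pliers +x. Grip 19 mm thick, 38 to 58 mm high, reaching 45 mm inward and 30 mm outward. Pressing takes 3 to 6 N, the click 8 to 12 N; over 25 N here crushes the clasp.
- clasp: Loose brass bag clasp, an upright block 18 (x) x 30 (y) x 56 (z) mm, 120 g, with a steel inlay on its +x face and a ball-headed press stud on its -x face. Origin: centre of its underside; stands on the bench turned by up to 0.6 rad. Best gripped from above across its 30 mm width (along its y) near the top.
- stud (a point): Centre of the stud's ball (12 mm diameter): 19.5 mm from the clasp's centre towards its -x, 18 mm above its underside; neck 7 mm thick. Same axes as the clasp.
- blank: Bystander: turned brass bush, 38 mm diameter, 46 mm high, no stud. Origin: centre of its underside. Leave alone.
- mandrel: Bystander: steel taper on a round wooden foot, 64 mm diameter, 140 mm high. Origin: centre of its underside. Leave alone.
- tray: Bystander: white compartment tray 120 x 280 x 35 mm, fixed, beyond the work. Origin: centre of its underside.
There are look-alikes about, which are no part of the job. What is shaped like the clasp but purple or turquoise is not meant.

How it is judged:
By the outcome, as a careful person would: the job done as asked, in the order asked, and still so for the second after the job is handed in, with the robot touching nothing.
It also fails if it takes over 67 s, if anything falls off the work surface, if the arm or the gripper's body presses on something with over 40 N, if the wrist force passes 120 N, or if a joint passes its speed limit or range.

## Working session

There is one attempt and no reset: what is moved stays moved. The work goes in short steps, Python scripts to look and compute and a shell command to move; the robot and the scene stay as the last step left them, time stands still between calls to the robot, and variables do not carry over. Pictures are saved under pics/ and viewed, at most 12 in all, crops included, and the job is handed in when it is done.

```bash
mkdir -p pics; cat > h.py <<'E'
import numpy as np, cv2
from station import bot
def cap(n,tag):
    d=bot.read_camera(n); np.savez(f'pics/{tag}.npz',**d); cv2.imwrite(f'pics/{tag}.png',d['pixels'][:,:,::-1]); return d
def pts(d):
    h,w=d['depth'].shape; f=h/2/np.tan(np.radians(d['fovy'])/2)
    v,u=np.mgrid[:h,:w]; z=d['depth']; P=np.stack([(u-d['cx'])/f*z,(v-d['cy'])/f*z,z],-1)
    T=d['pose']; return P@T[:3,:3].T+T[:3,3]
E
python3 - <<'E'
from h import *
for n in('top','side','wrist'):
    d=cap(n,n+'0'); print(n,d['fovy'],d['cx'],d['cy'],d['pose'].round(3).tolist())
o=bot.get_obs();print({k:np.round(v,3).tolist() for k,v in o.items()})
a=[cv2.imread(f'pics/{n}0.png') for n in('top','side')]
cv2.imwrite('pics/t2.png',cv2.resize(a[0],(800,600)))
E
```

```text
top 54.14213144046049 256.6105340840248 189.9756769904418 [[0.025, -0.983, 0.181, 0.427], [-1.0, -0.021, 0.021, -0.051], [-0.016, -0.182, -0.983, 0.929], [0.0, 0.0, 0.0, 1.0]]
side 49.9672561198223 257.4384566493155 186.91655844612615 [[-0.92, -0.267, 0.288, 0.271], [-0.392, 0.606, -0.692, 0.728], [0.01, -0.749, -0.662, 0.783], [0.0, 0.0, 0.0, 1.0]]
wrist 61.985403216794346 253.63565565963168 192.3163361801976 [[0.305, -0.919, -0.25, 0.269], [-0.952, -0.294, -0.08, -0.623], [-0.0, 0.263, -0.965, 0.374], [0.0, 0.0, 0.0, 1.0]]
{'t': 0.15, 'q': [1.153, 0.478, 0.022, 1.556, -0.011, 1.109, -0.083], 'joint_vel': [0.0, -0.001, 0.0, -0.002, 0.002, -0.0, 0.0], 'joint_torque': [0.002, -59.692, 1.61, -28.149, 0.013, 0.007, -0.0], 'eef_pos': [0.206, -0.642, 0.231], 'tool_rot': [-0.001, 0.988, 0.154, -0.0], 'contact_force': [0.602, 1.089, -0.71], 'torque': [0.004, -0.046, -0.03], 'grasp_force': 0.0, 'gripper_width': 0.995}
```

View pics/t2.png

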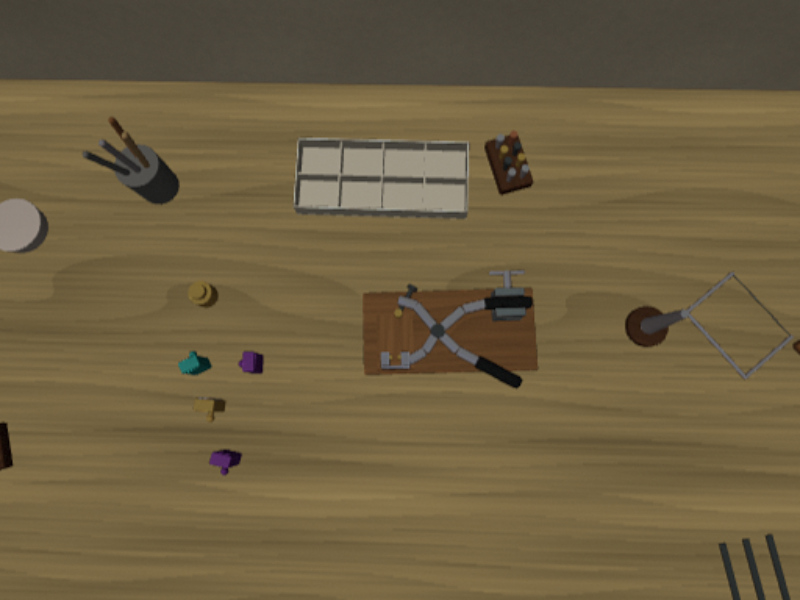

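View pics/side0.png

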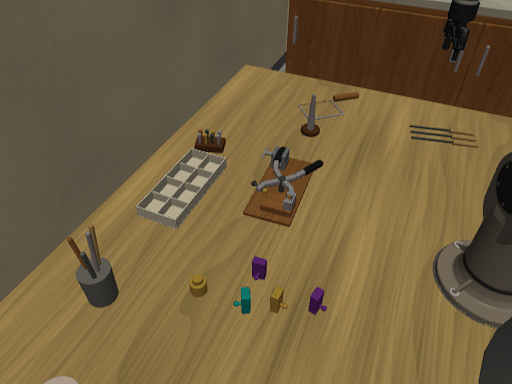

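```bash
python3 - <<'E'
from h import *
d=dict(np.load('pics/top0.npz'));P=pts(d)
def box(x0,y0,x1,y1): # in 800 coords
    s=0.64; return np.s_[int(y0*s):int(y1*s),int(x0*s):int(x1*s)]
b=box(180,385,240,430);p=P[b].reshape(-1,3)
t=p[(p[:,2]>.048)];print('clasp top',len(t),t.mean(0).round(4),cv2.minAreaRect((t[:,:2]*1000).astype(np.float32)))
st=p[(p[:,2]>.006)&(p[:,2]<.046)];print(st.round(3)[::3].tolist()[:20])
# base
b=box(340,270,560,395);p=P[b].reshape(-1,3)
for lo,hi in((.008,.017),(.025,.034)):
    t=p[(p[:,2]>lo)&(p[:,2]<hi)];print(lo,len(t),cv2.minAreaRect((t[:,:2]*1000).astype(np.float32)), t.mean(0))
t=p[p[:,2]>.036]
for nm,(u,v) in dict(pivot=(438,331),hnd=(519,382),hin=(478,361),nose=(398,312),jawA=(388,361),jawB=(403,361),vise=(509,305)).items():
    print(nm,P[int(v*.64),int(u*.64)].round(4))
im=d['pixels'][:,:,::-1]
c1=cv2.resize(im[165:250,225:350],None,fx=5,fy=5,interpolation=cv2.INTER_CUBIC)
c2=cv2.resize(im[245:275,115:160],None,fx=3.8,fy=3.8,interpolation=cv2.INTER_CUBIC)
o=np.zeros((590,800,3),np.uint8);o[:c1.shape[0],:c1.shape[1]]=c1;o[470:470+c2.shape[0],:c2.shape[1]]=c2
cv2.imwrite('pics/c1.png',np.clip(o.astype(int)*1.6,0,255).astype(np.uint8))
E
```

```text
clasp top 119 [0.4227 0.2435 0.0847] ((426.7141418457031, 109.90968322753906), (18.182357788085938, 320.8549499511719), 1.4597586393356323)
[[0.432, 0.25, 0.045], [0.43, 0.242, 0.04], [0.431, 0.244, 0.013], [0.428, 0.24, 0.032], [0.428, 0.239, 0.013], [0.426, 0.239, 0.033], [0.426, 0.24, 0.009], [0.423, 0.239, 0.033], [0.424, 0.24, 0.008], [0.421, 0.241, 0.028], [0.421, 0.239, 0.011], [0.419, 0.24, 0.028], [0.419, 0.24, 0.007], [0.416, 0.241, 0.026], [0.416, 0.24, 0.006], [0.414, 0.24, 0.028], [0.411, 0.256, 0.023], [0.409, 0.255, 0.025], [0.407, 0.257, 0.025], [0.407, 0.252, 0.02]]
0.008 3506 ((546.3939819335938, -107.13658142089844), (130.22959899902344, 270.0608215332031), 2.9129865169525146) [ 0.543577   -0.11525092  0.01236832]
0.025 647 ((540.34619140625, -103.64181518554688), (89.71134948730469, 230.372802734375), 11.021429061889648) [ 0.53319536 -0.02800027  0.03028456]
pivot [ 0.5394 -0.0881  0.058 ]
hnd [ 0.4661 -0.2086  0.0554]
hin [ 0.4943 -0.1465  0.0565]
nose [ 0.5666 -0.0267  0.0561]
jawA [ 0.491  -0.0149  0.0598]
jawB [ 0.4915 -0.0357  0.0592]
vise [ 0.58   -0.1935  0.0553]
```

View pics/c1.png

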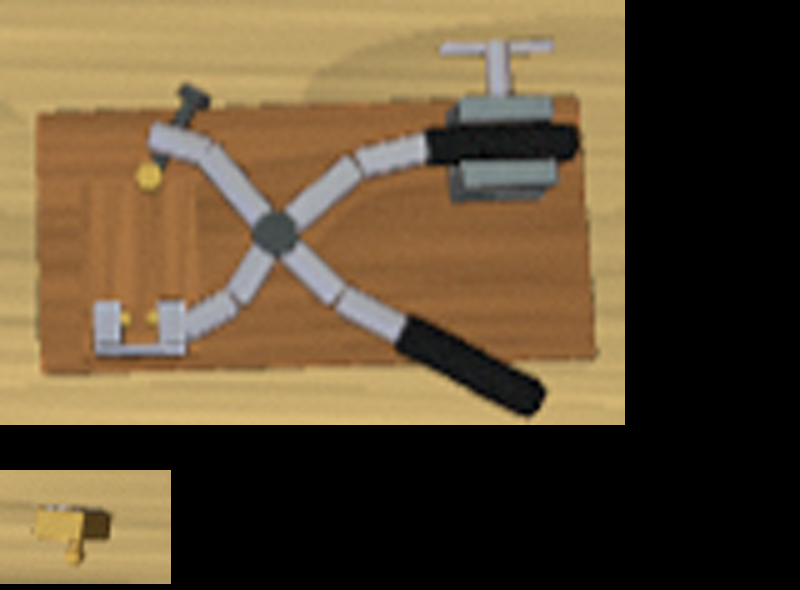

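```bash
cat >> h.py <<'E'
from scipy.spatial.transform import Rotation as R
def to(x,y,z,yaw=None):
    """tool-axes shift (cm) and spin from measured pose; yaw = heading of tool x"""
    o=bot.get_obs(); q=o['tool_rot']; r=R.from_quat([q[1],q[2],q[3],q[0]]); M=r.as_matrix()
    s=M.T@(np.array([x,y,z])-o['eef_pos'])*100
    h=np.arctan2(M[1,0],M[0,0]); sp=0 if yaw is None else -((yaw-h+np.pi/2)%np.pi-np.pi/2)
    print('t',o['t'],'pos',o['eef_pos'].round(4),'head',round(h,4),'zax',M[:,2].round(3),'-> row',s.round(2),'spin',round(sp,3),'F',o['contact_force'].round(1),'g',round(float(o['gripper_width']),3),round(float(o['grasp_force']),1))
E
python3 - <<'E'
from h import *
d=dict(np.load('pics/top0.npz'));P=pts(d)
p=P[246:275,115:154].reshape(-1,3);t=p[(p[:,2]>.051)&(p[:,2]<.062)]
print(len(t),t.mean(0),cv2.minAreaRect((t[:,:2]*1000).astype(np.float32)))
to(.45,-.45,.25);to(.5,-.1,.25);to(.40,.24,.25,0.1)
E
```

```text
112 [0.4225462  0.25408613 0.05547089] ((423.01544189453125, 255.05250549316406), (18.182357788085938, 30.475061416625977), 1.4597586393356323)
t 0.15 pos [ 0.2057 -0.6424  0.2306] head 0.3098 zax [-0.001  0.001 -1.   ] -> row [ 29.14 -10.88  -1.93] spin 0 F [ 0.6  1.1 -0.7] g 0.995 0.0
t 0.15 pos [ 0.2057 -0.6424  0.2306] head 0.3098 zax [-0.001  0.001 -1.   ] -> row [ 44.57 -42.69  -1.89] spin 0 F [ 0.6  1.1 -0.7] g 0.995 0.0
t 0.15 pos [ 0.2057 -0.6424  0.2306] head 0.3098 zax [-0.001  0.001 -1.   ] -> row [ 45.41 -78.12  -1.84] spin 0.21 F [ 0.6  1.1 -0.7] g 0.995 0.0
```

```bash
python3 -m jog '[[4,-1.5,0,0],[8,-3,0,0],[12,-4.5,0,0.05],[16,-6,0,0.1],[20,-8,0,0.15],[24,-10,0,0.2],[28,-13,0,0.28],[31,-16,0,0.28],[33,-19.5,0,0.28],[35,-23,0,0.28],[37,-26.5,0,0.28],[39,-30,0,0.28],[40,-34,0,0.28],[41,-38,0,0.28],[42,-42,0,0.28],[43,-46,0,0.28],[44,-50,0,0.28],[44.5,-54,0,0.28],[45,-58,0,0.28],[45.5,-62,0,0.28]]' -1 40; python3 -c "
from h import *
to(.423,.2545,.2,0.03)"
```

```text
t: 1.82
eef_pos: [0.4504, 0.082, 0.2314]
tool_rot: [0.0, 1.0, 0.015, 0.0]
contact_force: [0.6, 0.4, 0.0]
gripper_width: 0.998
grasp_force: 0.0
t 1.8167 pos [0.4504 0.082  0.2314] head 0.0296 zax [ 0. -0. -1.] -> row [ -2.23 -17.33   3.13] spin -0.0 F [0.6 0.4 0. ] g 0.998 0.0
```

```bash
python3 -m jog '[[-0.5,-4,0.8,0],[-1,-8,1.5,0],[-1.6,-12,2.3,0],[-2,-15.5,3,0],[-2.23,-17.3,3.1,0],[-2.23,-17.3,3.1,0]]'; python3 - <<'E'
from h import *
d=cap('wrist','w1');P=pts(d)
cv2.imwrite('pics/w1.png',np.clip(cv2.resize(d['pixels'][:,:,::-1],(800,600)).astype(int)*1.5,0,255))
m=(abs(P[...,0]-.423)<.03)&(abs(P[...,1]-.2545)<.03)
t=P[m&(P[...,2]>.052)&(P[...,2]<.06)];print(len(t),t.mean(0),cv2.minAreaRect((t[:,:2]*1000).astype(np.float32)))
m=(abs(P[...,0]-.395)<.02)&(abs(P[...,1]-.2545)<.03)
t=P[m&(P[...,2]>.016)&(P[...,2]<.04)];print('stud',len(t),t.mean(0),np.median(t,0))
to(.423,.2545,.2,0.03)
E
```

```text
t: 2.32
eef_pos: [0.4219, 0.2574, 0.1999]
tool_rot: [-0.001, 1.0, 0.019, -0.001]
contact_force: [-0.6, 0.1, -0.0]
gripper_width: 0.998
grasp_force: 0.0
661 [0.42339856 0.25550861 0.05655331] ((423.0518798828125, 255.50131225585938), (29.7612247467041, 19.599817276000977), 86.60139465332031)
stud 62 [0.40192364 0.25687889 0.02353221] [0.40211423 0.25683759 0.02360693]
t 2.3667 pos [0.4228 0.2547 0.2   ] head 0.0344 zax [-0.001  0.001 -1.   ] -> row [ 0.02  0.02 -0.  ] spin 0.004 F [ 0.2 -1.1 -0.1] g 0.998 0.0[ WARN:0@0.850] global loadsave.cpp:1063 imwrite_ Unsupported depth image for selected encoder is fallbacked to CV_8U.
```

View pics/w1.png

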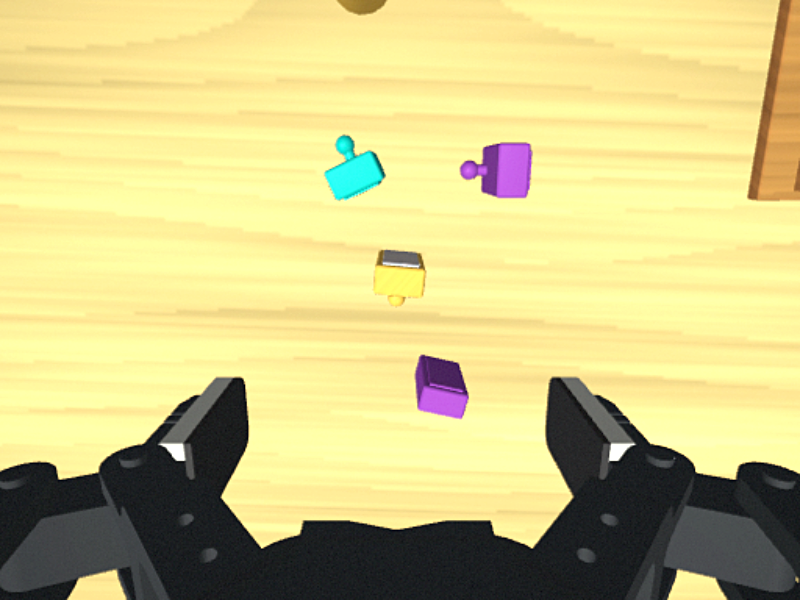

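```bash
python3 -c "
from h import *
to(.4232,.2553,.024,-0.06)"; python3 -m jog '[[0,-0.05,3,0.09],[0,-0.05,6.5,0.09],[0,-0.05,10,0.09],[0,-0.05,13,0.09],[0,-0.05,15.5,0.09],[0,-0.05,17,0.09],[0,-0.05,17.6,0.09],[0,-0.05,17.6,0.09],[0,-0.05,17.6,0.09]]'; python3 -m jog '[[0,0,0,0],[0,0,0,0],[0,0,0,0],[0,0,0,0],[0,0,0,0],[0,0,0,0],[0,0,0,0],[0,0,0,0]]' 1 30;  python3 -c "
from h import *
to(.4232,.2553,.024,-0.06)"
```

```text
t 2.3667 pos [0.4228 0.2547 0.2   ] head 0.0344 zax [-0.001  0.001 -1.   ] -> row [ 0.06 -0.05 17.6 ] spin 0.094 F [ 0.2 -1.1 -0.1] g 0.998 0.0
t: 3.12
eef_pos: [0.4245, 0.2524, 0.0248]
tool_rot: [0.0, 1.0, -0.031, 0.0]
contact_force: [0.4, 0.7, 0.5]
gripper_width: 1.002
grasp_force: 0.0
t: 3.78
eef_pos: [0.4243, 0.2532, 0.0249]
tool_rot: [-0.0, 1.0, -0.03, 0.0]
contact_force: [-0.7, -0.5, 6.1]
gripper_width: 0.348
grasp_force: 30.2
t 3.7833 pos [0.4243 0.2532 0.0249] head -0.0602 zax [ 0.001  0.    -1.   ] -> row [-0.12 -0.2   0.09] spin -0.0 F [-0.7 -0.5  6.1] g 0.348 30.2
```

```bash
python3 -c "
from h import *
to(.5371,-.0225,.14,0.0508)"; python3 -m jog '[[0,0,-3,0],[0,0,-7,0],[0,0,-11,0],[2,3,-11.5,0],[4,7,-11.5,-0.05],[6,11,-11.5,-0.1],[8,15,-11.5,-0.11],[9.6,19,-11.5,-0.11],[9.6,23,-11.5,-0.11],[9.6,26,-11.5,-0.11],[9.6,28,-11.5,-0.11],[9.6,28.2,-11.5,-0.11],[9.6,28.2,-11.5,-0.11],[9.6,28.2,-11.5,-0.11]]';  python3 - <<'E'
from h import *
d=cap('wrist','w2');P=pts(d)
e=cap('side','s2')
cv2.imwrite('pics/w2.png',np.clip(cv2.resize(d['pixels'][:,:,::-1],(800,600))*1.4,0,255).astype(np.uint8))
x=bot.get_obs()['eef_pos']
m=(abs(P[...,0]-x[0])<.03)&(abs(P[...,1]-x[1])<.04)
z=P[...,2][m];print(np.histogram(z,bins=np.arange(0.02,.26,.01)))
to(.5371,-.0225,.14,0.0508)
E
```

```text
t 3.7833 pos [0.4243 0.2532 0.0249] head -0.0602 zax [ 0.001  0.    -1.   ] -> row [ 12.93  26.84 -11.5 ] spin -0.111 F [-0.7 -0.5  6.1] g 0.348 30.2
t: 4.95
eef_pos: [0.5026, -0.0332, 0.1393]
tool_rot: [-0.0, 1.0, 0.025, 0.0]
contact_force: [0.5, 1.0, -1.4]
gripper_width: 0.349
grasp_force: 30.2
(array([ 184, 2678,  354, 2177,   33,    0,    0,    0,    0,   59,  272,
        428,  755, 1231, 1896, 4126, 1783, 5444, 1858, 4026, 6929, 2961,
          0]), array([0.02, 0.03, 0.04, 0.05, 0.06, 0.07, 0.08, 0.09, 0.1 , 0.11, 0.12,
       0.13, 0.14, 0.15, 0.16, 0.17, 0.18, 0.19, 0.2 , 0.21, 0.22, 0.23,
       0.24, 0.25]))
t 5.05 pos [ 0.5028 -0.0324  0.1394] head 0.0526 zax [ 0.     0.001 -1.   ] -> row [ 3.48 -0.81 -0.06] spin 0.002 F [-0.4  0.4 -0.8] g 0.339 30.2
```

View pics/w2.png

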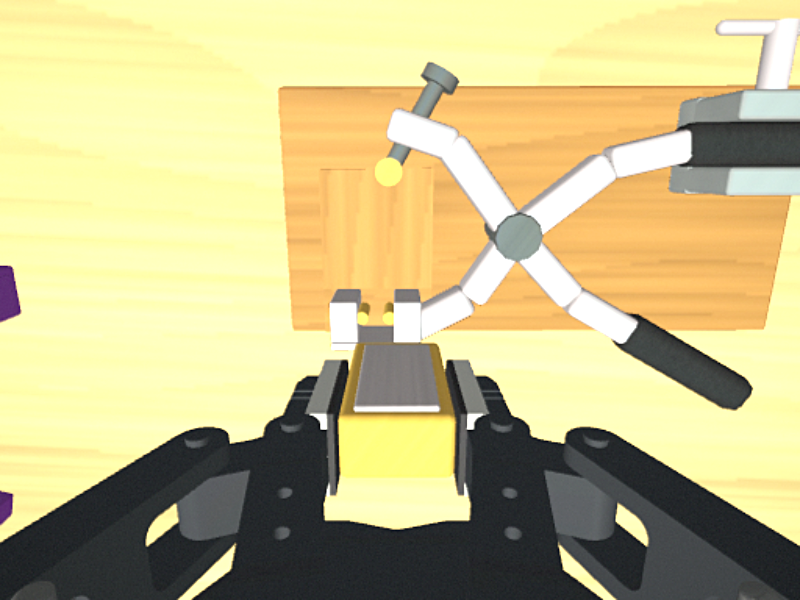

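```bash
python3 - <<'E'
from h import *
d=dict(np.load('pics/w2.npz'));P=pts(d)
s=.64
def reg(x0,y0,x1,y1,lo,hi):
    p=P[int(y0*s):int(y1*s),int(x0*s):int(x1*s)].reshape(-1,3);return p[(p[:,2]>lo)&(p[:,2]<hi)]
rect=lambda t:(len(t),t.mean(0).round(4),cv2.minAreaRect((t[:,:2]*1000).astype(np.float32)))
t=reg(342,412,456,474,.155,.19);print('clasp top',rect(t), t[:,2].min(),t[:,2].max())
t=reg(355,350,438,408,.08,.19);print('inlay',len(t),np.percentile(t,[2,50,98],0).round(4))
o=np.array([.5404,-.0874]);c,sn=np.cos(.0508),np.sin(.0508);A=np.array([[c,sn],[-sn,c]])
pl=lambda t:((t[:,:2]-o)@A.T*1000)
t=reg(285,85,760,325,.008,.016);print('base',rect(t), np.percentile(pl(t),[.5,99.5],0).round(1))
for nm,b in dict(prL=(333,290,358,340),prR=(396,290,420,340),ledge=(322,172,430,290),nose=(378,160,400,182),pivot=(503,222,533,250)).items():
    t=reg(*b,.026 if nm=='ledge' else .04,.034 if nm=='ledge' else .064);q=pl(t);print(nm,len(t),np.percentile(q,[1,50,99],0).round(1).tolist(),np.median(t[:,2]).round(4))
E
```

```text
clasp top (2912, array([ 0.5022, -0.0342,  0.1709]), ((501.2206726074219, -34.34461212158203), (17.318391799926758, 29.179061889648438), 2.6027679443359375)) 0.1656502293929946 0.1733531532121955
inlay 1952 [[ 0.5085 -0.0453  0.1284]
 [ 0.5106 -0.0333  0.1509]
 [ 0.5114 -0.0214  0.1679]]
base (27203, array([ 0.554 , -0.1068,  0.0131]), ((548.5695190429688, -104.38682556152344), (126.05988311767578, 265.8835754394531), 2.8125784397125244)) [[ -54.9 -143.9]
 [  70.   113.7]]
prL 469 [[-47.5, 73.9], [-36.3, 79.7], [-29.6, 85.4]] 0.0586
prR 444 [[-47.4, 45.2], [-36.3, 50.5], [-29.6, 55.6]] 0.0587
ledge 5010 [[-29.6, 39.3], [-0.5, 66.5], [28.4, 92.4]] 0.031
nose 202 [[25.4, 54.2], [29.4, 59.0], [34.0, 63.8]] 0.056
pivot 359 [[-4.6, -5.3], [1.6, 1.5], [7.3, 8.3]] 0.0601
```

```bash
python3 -m jog '[[2,-0.5,0,0],[3.6,-0.9,0,0],[3.6,-0.9,0,0],[3.6,-0.9,2,0],[3.6,-0.9,4,0],[3.6,-0.9,6,0],[3.6,-0.9,7.3,0],[3.6,-0.9,7.8,0],[3.6,-0.9,7.8,0],[3.6,-0.9,7.8,0],[3.6,-0.9,7.8,0],[3.6,-0.9,7.8,0]]';  python3 - <<'E'
from h import *
to(.5381,-.0211,.0555)
d=cap('wrist','w3');P=pts(d)
e=cap('side','s3')
a=np.clip(cv2.resize(d['pixels'][100:384,130:400,::-1],None,fx=2,fy=2)*1.4,0,255).astype(np.uint8)
b=np.clip(cv2.resize(e['pixels'][140:230,235:335,::-1],(230,207))*1.4,0,255).astype(np.uint8)
o=np.zeros((568,780,3),np.uint8);o[:568,:540]=a;o[:207,545:775]=b;cv2.imwrite('pics/w3c.png',o)
to(.5381,-.0211,.0555)
E
```

```text
t: 6.05
eef_pos: [0.5389, -0.0233, 0.0623]
tool_rot: [0.0, 1.0, 0.025, 0.001]
contact_force: [0.1, 0.6, -1.5]
gripper_width: 0.344
grasp_force: 30.2
t 6.05 pos [ 0.5389 -0.0233  0.0623] head 0.05 zax [ 0.002  0.    -1.   ] -> row [-0.07 -0.23  0.68] spin 0 F [ 0.1  0.6 -1.5] g 0.344 30.2
t 6.15 pos [ 0.5387 -0.0235  0.0621] head 0.0497 zax [ 0.001 -0.    -1.   ] -> row [-0.05 -0.24  0.66] spin 0 F [-0.6 -0.2  0.2] g 0.35 30.2
```

View pics/w3c.png

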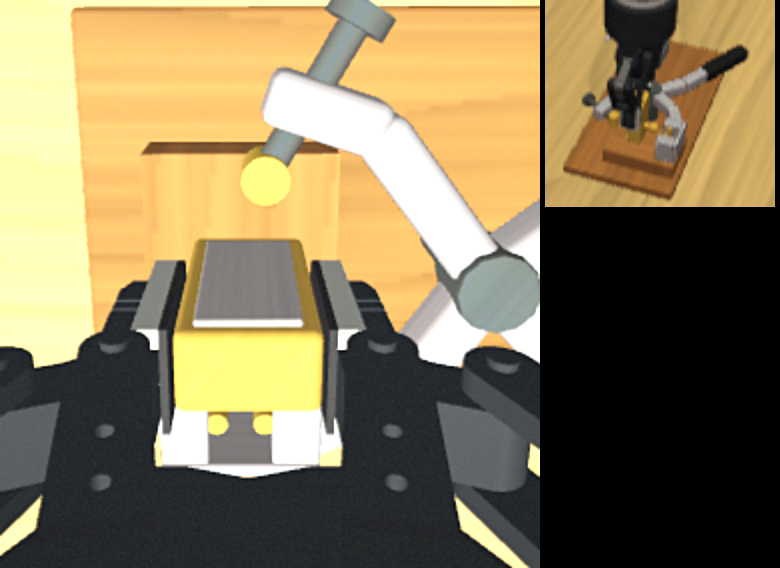

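```bash
python3 -m jog '[[-0.05,-0.23,0,0],[-0.05,-0.23,0,0],[-0.05,-0.23,0.3,0],[-0.05,-0.23,0.5,0],[-0.05,-0.23,0.6,0],[-0.05,-0.23,0.65,0],[-0.05,-0.23,0.68,0],[-0.05,-0.23,0.68,0],[-0.05,-0.23,0.68,0]]';  python3 - <<'E'
from h import *
to(.5381,-.0211,.055,.0508)
d=cap('wrist','w4');P=pts(d)
s=lambda x,y:(int(100+y/2),int(130+x/2))
a=np.clip(cv2.resize(d['pixels'][200:340,190:310,::-1],None,fx=4,fy=4)*1.4,0,255).astype(np.uint8)
cv2.imwrite('pics/w4c.png',a)
o=np.array([.5404,-.0874]);c,sn=np.cos(.0508),np.sin(.0508);A=np.array([[c,sn],[-sn,c]])
m=(P[...,2]>.08)&(P[...,2]<.092)&(abs(P[...,0]-.538)<.013)&(abs(P[...,1]+.022)<.0155)
# clasp top: yellow
px=d['pixels'].astype(int);ye=(px[...,0]-px[...,2]>60)
t=P[m&ye];q=(t[:,:2]-o)@A.T*1000;print('top',len(t),np.percentile(q,[1,50,99],0).round(1).tolist(),t[:,2].mean())
E
```

```text
t: 6.9
eef_pos: [0.5374, -0.0213, 0.055]
tool_rot: [0.0, 1.0, 0.025, -0.0]
contact_force: [-3.1, 0.4, 6.1]
gripper_width: 0.346
grasp_force: 31.3
t 6.9 pos [ 0.5374 -0.0213  0.055 ] head 0.0496 zax [-0. -0. -1.] -> row [ 0.07 -0.02 -0.  ] spin -0.001 F [-3.1  0.4  6.1] g 0.346 31.3
top 3168 [[-10.4, 51.1], [-0.5, 65.6], [7.1, 79.8]] 0.08656425788700259
```

View pics/w4c.png

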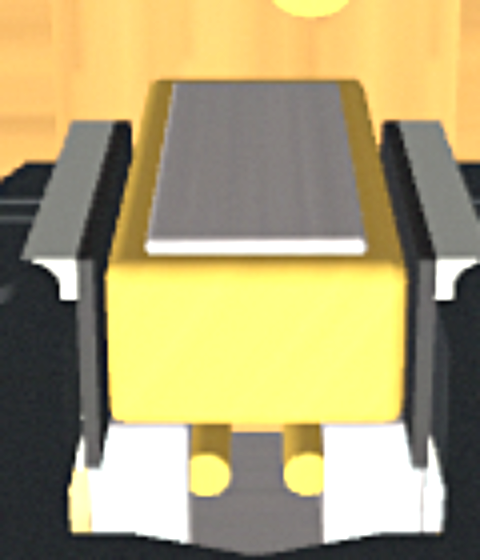

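```bash
python3 -m jog '[[0,0,0,0],[0,0,0,0],[0,0,0,0],[0,0,0,0]]' -0.1; python3 -m jog '[[0,0,-0.5,0],[0,0,-2,0],[0,0,-5,0],[0,0,-9,0],[0,0,-12,0],[0,0,-12,0],[0,0,-12,0]]' ;  python3 - <<'E'
from h import *
d=cap('wrist','w5');P=pts(d)
a=np.clip(cv2.resize(d['pixels'][:,:,::-1],(800,600))*1.4,0,255).astype(np.uint8)
cv2.imwrite('pics/w5c.png',a)
o=np.array([.5404,-.0874]);c,sn=np.cos(.0508),np.sin(.0508);A=np.array([[c,sn],[-sn,c]])
m=(P[...,2]>.08)&(P[...,2]<.092)&(abs(P[...,0]-.538)<.02)&(abs(P[...,1]+.022)<.025)
t=P[m];q=(t[:,:2]-o)@A.T*1000;print('top',len(t),np.percentile(q,[1,50,99],0).round(1).tolist(),t[:,2].mean(),cv2.minAreaRect(q.astype(np.float32)))
b=np.load('pics/w5.npz')
to(.5381,-.0211,.055,.0508)
E
```

```text
t: 7.28
eef_pos: [0.5376, -0.0213, 0.0544]
tool_rot: [-0.0, 1.0, 0.025, -0.0]
contact_force: [0.1, -0.8, -0.3]
gripper_width: 0.551
grasp_force: 0.0
t: 7.87
eef_pos: [0.5389, -0.0213, 0.1767]
tool_rot: [0.0, 1.0, 0.025, 0.002]
contact_force: [-0.2, 0.8, -1.2]
gripper_width: 0.551
grasp_force: 0.0
top 976 [[-10.4, 51.1], [-0.3, 65.7], [8.4, 80.2]] 0.08635127388346919 ((-0.9562816619873047, 65.3836898803711), (29.95842933654785, 19.432985305786133), 89.8606185913086)
t 7.9167 pos [ 0.5376 -0.0214  0.1749] head 0.0496 zax [ 0.001 -0.    -1.   ] -> row [ 0.04 -0.03 11.99] spin -0.001 F [ 1.1 -0.  -0.8] g 0.546 0.0
```

View pics/w5c.png

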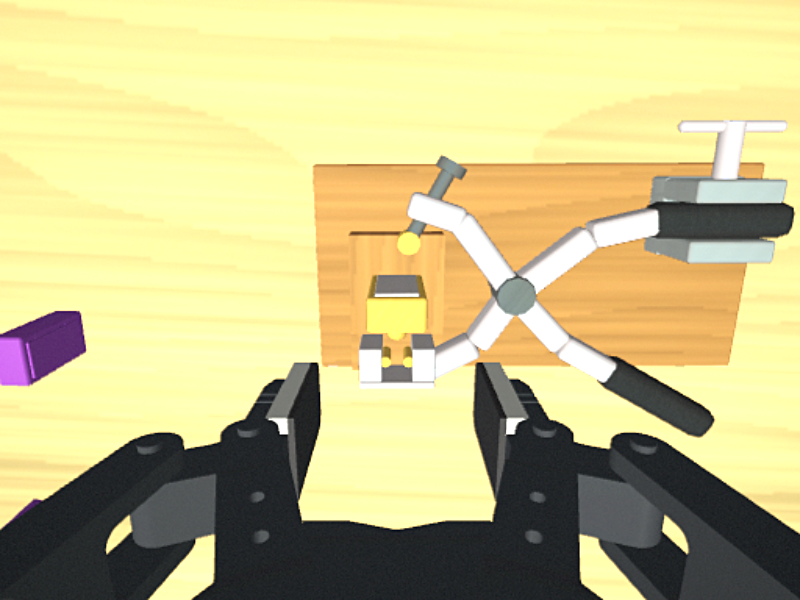

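```bash
cat >> h.py <<'E'
O=np.array([.5406,-.0872]); YAW=.0505
E
python3 - <<'E'
from h import *
c,sn=np.cos(YAW),np.sin(YAW);A=np.array([[c,sn],[-sn,c]])
for n in('w5','top0'):
    d=dict(np.load(f'pics/{n}.npz'));P=pts(d);px=d['pixels'].astype(int)
    q=(P[...,:2]-O)@A.T*1000
    m=(P[...,2]>.048)&(P[...,2]<.066)&(q[...,0]<-20)&(q[...,1]<-55)&(q[...,1]>-150)&(q[...,0]>-110)&(px.max(-1)<70)
    t=q[m].astype(np.float32);print(n,len(t),cv2.minAreaRect(t),P[...,2][m].mean(),cv2.fitLine(t,cv2.DIST_L2,0,.01,.01).ravel())
E
```

```text
w5 1416 ((-62.539546966552734, -86.99452209472656), (70.91084289550781, 17.63432502746582), 60.33914566040039) 0.05734781337872924 [  0.49890628   0.86665595 -61.359756   -86.32334   ]
top0 252 ((-64.5983657836914, -88.0496826171875), (71.54467010498047, 18.79110336303711), 60.32451248168945) 0.05668713272736532 [  0.5060085   0.8625285 -65.06646   -87.41668  ]
```

```bash
python3 - <<'E'
from h import *
c,sn=np.cos(YAW),np.sin(YAW)
w=O+np.array([[c,-sn],[sn,c]])@np.array([-.1023,-.0737]);print(w)
to(*w,.175,YAW-np.pi/6);to(*w,.033,YAW-np.pi/6)
for th in (.01,.02,.03,.04,.05,.06,.08,.1,.12,.15,.2):
    C,S=np.cos(th),np.sin(th);print(th,round(3.18*(1-C)+11.5*S,2),round(-11.5*(1-C)+3.18*S,2))
E
```

```text
[ 0.44215069 -0.16597   ]
t 7.9167 pos [ 0.5376 -0.0214  0.1749] head 0.0496 zax [ 0.001 -0.    -1.   ] -> row [-1.025e+01  1.397e+01 -1.000e-02] spin 0.523 F [ 1.1 -0.  -0.8] g 0.546 0.0
t 7.9167 pos [ 0.5376 -0.0214  0.1749] head 0.0496 zax [ 0.001 -0.    -1.   ] -> row [-10.27  13.96  14.19] spin 0.523 F [ 1.1 -0.  -0.8] g 0.546 0.0
0.01 0.12 0.03
0.02 0.23 0.06
0.03 0.35 0.09
0.04 0.46 0.12
0.05 0.58 0.14
0.06 0.7 0.17
0.08 0.93 0.22
0.1 1.16 0.26
0.12 1.4 0.3
0.15 1.75 0.35
0.2 2.35 0.4
```

```bash
python3 -m jog '[[-3,2,0,0.1],[-6,4,0,0.2],[-9,6.5,0,0.3],[-10.3,10,0,0.4],[-10.3,13.5,0,0.5],[-10.3,14,0,0.523],[-10.3,14,3.5,0.523],[-10.3,14,7,0.523],[-10.3,14,10.5,0.523],[-10.3,14,13,0.523],[-10.3,14,14.1,0.523],[-10.3,14,14.1,0.523],[-10.3,14,14.1,0.523],[-10.3,14,14.1,0.523]]' 1 40;  python3 - <<'E'
from h import *
c,sn=np.cos(YAW),np.sin(YAW)
w=O+np.array([[c,-sn],[sn,c]])@np.array([-.085,-.0837])
to(*w,.034,YAW-np.pi/6)
d=cap('wrist','w6')
cv2.imwrite('pics/w6c.png',np.clip(cv2.resize(d['pixels'][:,:,::-1],(800,600))*1.4,0,255).astype(np.uint8))
to(*w,.034,YAW-np.pi/6)
E
```

```text
t: 9.08
eef_pos: [0.4419, -0.166, 0.0337]
tool_rot: [-0.0, 0.972, -0.234, -0.0]
contact_force: [-0.0, -0.3, -0.9]
gripper_width: 0.005
grasp_force: 0.0
t 9.0833 pos [ 0.4419 -0.166   0.0337] head -0.4728 zax [ 0.  0. -1.] -> row [ 2.02 -0.02 -0.03] spin 0.0 F [-0.  -0.3 -0.9] g 0.005 0.0
t 9.1333 pos [ 0.4422 -0.1662  0.0341] head -0.473 zax [ 0.001 -0.    -1.   ] -> row [ 1.98 -0.02  0.02] spin 0.0 F [-0.4  0.9 -0.6] g -0.0 0.0
```

View pics/w6c.png

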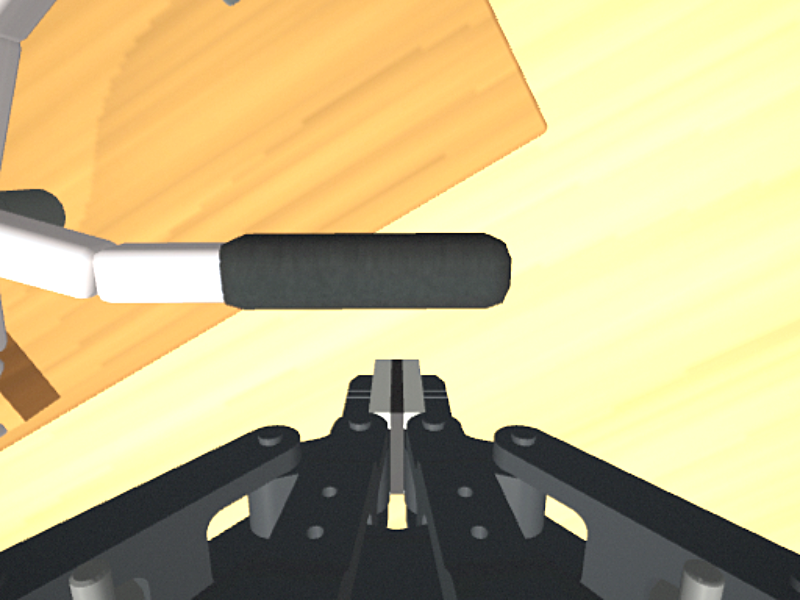

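```bash
python3 -m jog '[[0.6,0,0,0],[1.2,0,0,0],[1.6,0,0,0],[1.9,0,0,0],[2,0,0,0],[2,0,0,0],[2,0,0,0]]'; python3 -m jog '[[0.12,0.03,0,-0.01],[0.23,0.06,0,-0.02],[0.35,0.09,0,-0.03],[0.46,0.12,0,-0.04],[0.58,0.14,0,-0.05],[0.58,0.14,0,-0.05]]'; python3 -m jog '[[0.12,0.03,0,-0.01],[0.23,0.06,0,-0.02],[0.35,0.09,0,-0.03],[0.46,0.12,0,-0.04],[0.58,0.14,0,-0.05],[0.58,0.14,0,-0.05]]'
```

```text
t: 9.72
eef_pos: [0.4591, -0.1751, 0.0334]
tool_rot: [-0.0, 0.972, -0.234, -0.0]
contact_force: [-1.8, 1.0, 0.4]
gripper_width: 0.006
grasp_force: 0.7
t: 10.22
eef_pos: [0.4639, -0.1793, 0.0334]
tool_rot: [-0.0, 0.978, -0.21, -0.0]
contact_force: [-2.3, 1.2, 0.6]
gripper_width: 0.006
grasp_force: 1.3
t: 10.72
eef_pos: [0.4687, -0.183, 0.0334]
tool_rot: [-0.0, 0.983, -0.185, -0.0]
contact_force: [-2.8, 2.4, -0.9]
gripper_width: -0.0
grasp_force: 1.5
```

```bash
for i in 1; do python3 -m jog '[[0.12,0.03,0,-0.01],[0.23,0.06,0,-0.02],[0.35,0.09,0,-0.03],[0.46,0.12,0,-0.04],[0.58,0.14,0,-0.05],[0.7,0.17,0,-0.06],[0.93,0.22,0,-0.08],[0.93,0.22,0,-0.08]]'; done; python3 -m jog '[[0.12,0.03,0,-0.01],[0.23,0.06,0,-0.02],[0.35,0.09,0,-0.03],[0.46,0.12,0,-0.04],[0.46,0.12,0,-0.04]]'; python3 -m jog '[[0.12,0.03,0,-0.01],[0.23,0.06,0,-0.02],[0.35,0.09,0,-0.03],[0.46,0.12,0,-0.04],[0.46,0.12,0,-0.04]]'
```

```text
t: 11.38
eef_pos: [0.4768, -0.1885, 0.0335]
tool_rot: [0.0, 0.989, -0.145, 0.0]
contact_force: [-2.9, 0.9, -0.9]
gripper_width: 0.003
grasp_force: 1.7
t: 11.8
eef_pos: [0.4808, -0.1909, 0.0335]
tool_rot: [-0.0, 0.992, -0.126, 0.0]
contact_force: [-3.4, 1.8, -1.0]
gripper_width: 0.002
grasp_force: 1.9
t: 12.22
eef_pos: [0.4848, -0.1932, 0.0334]
tool_rot: [-0.0, 0.994, -0.106, -0.0]
contact_force: [-3.0, 2.3, -2.1]
gripper_width: -0.001
grasp_force: 2.0
```

```bash
python3 -m jog '[[0.12,0.03,0,-0.01],[0.23,0.06,0,-0.02],[0.35,0.09,0,-0.03],[0.35,0.09,0,-0.03]]';  python3 -m jog '[[0.12,0.03,0,-0.01],[0.23,0.06,0,-0.02],[0.35,0.09,0,-0.03],[0.35,0.09,0,-0.03]]'
```

```text
t: 12.55
eef_pos: [0.4881, -0.1948, 0.0335]
tool_rot: [-0.0, 0.996, -0.091, 0.0]
contact_force: [-4.1, 2.2, -0.7]
gripper_width: -0.004
grasp_force: 2.1
t: 12.88
eef_pos: [0.4914, -0.1963, 0.0334]
tool_rot: [-0.0, 0.997, -0.076, 0.0]
contact_force: [-4.7, 1.4, -1.5]
gripper_width: 0.004
grasp_force: 2.2
```

```bash
python3 -m jog '[[0.12,0.03,0,-0.01],[0.23,0.06,0,-0.02],[0.35,0.09,0,-0.03],[0.35,0.09,0,-0.03]]';  python3 -m jog '[[0.12,0.03,0,-0.01],[0.23,0.06,0,-0.02],[0.23,0.06,0,-0.02]]'
```

```text
t: 13.22
eef_pos: [0.4948, -0.1978, 0.0335]
tool_rot: [-0.0, 0.998, -0.061, 0.0]
contact_force: [-4.7, 1.8, -1.0]
gripper_width: -0.001
grasp_force: 2.3
t: 13.47
eef_pos: [0.4969, -0.1986, 0.0335]
tool_rot: [-0.0, 0.999, -0.051, 0.0]
contact_force: [-4.4, 1.9, -0.5]
gripper_width: -0.001
grasp_force: 2.3
```

```bash
python3 -m jog '[[0.12,0.03,0,-0.01],[0.23,0.06,0,-0.02],[0.23,0.06,0,-0.02]]'|grep -E 'pos|con';  python3 -m jog '[[0.12,0.03,0,-0.01],[0.23,0.06,0,-0.02],[0.23,0.06,0,-0.02]]'|grep -E 'pos|con'
```

```text
eef_pos: [0.4991, -0.1994, 0.0335]
contact_force: [-4.9, 2.0, -1.1]
eef_pos: [0.5012, -0.2002, 0.0335]
contact_force: [-4.8, 2.1, -1.2]
```

```bash
python3 -m jog '[[0.12,0.03,0,-0.01],[0.23,0.06,0,-0.02],[0.23,0.06,0,-0.02]]'|grep -E 'pos|con';  python3 -m jog '[[0.12,0.03,0,-0.01],[0.12,0.03,0,-0.01]]'|grep -E 'pos|con'
```

```text
eef_pos: [0.503, -0.2009, 0.0335]
contact_force: [-5.6, 1.8, 1.2]
eef_pos: [0.5038, -0.2012, 0.0335]
contact_force: [-7.1, 3.5, 3.0]
```

```bash
python3 -m jog '[[0.12,0.03,0,-0.01],[0.12,0.03,0,-0.01]]'|grep -E 'pos|con';  python3 -m jog '[[0.12,0.03,0,-0.01],[0.12,0.03,0,-0.01]]'|grep -E 'pos|con'
```

```text
eef_pos: [0.5047, -0.2015, 0.0334]
contact_force: [-8.1, 2.1, 1.9]
eef_pos: [0.5056, -0.2018, 0.0334]
contact_force: [-8.1, 2.2, 3.8]
```

```bash
python3 -m jog '[[0.12,0.03,0,-0.01],[0.12,0.03,0,-0.01]]'|grep -E 'pos|con';  python3 -m jog '[[0.12,0.03,0,-0.01],[0.12,0.03,0,-0.01]]'|grep -E 'pos|con'
```

```text
eef_pos: [0.5067, -0.2021, 0.0334]
contact_force: [-7.4, 2.5, 3.1]
eef_pos: [0.5077, -0.2024, 0.0334]
contact_force: [-8.8, 2.6, 4.0]
```

```bash
python3 -m jog '[[0.12,0.03,0,-0.01],[0.12,0.03,0,-0.01]]'|grep -E 'pos|con';  python3 -m jog '[[0.12,0.03,0,-0.01],[0.12,0.03,0,-0.01]]'|grep -E 'pos|con'
```

```text
eef_pos: [0.509, -0.2028, 0.0334]
contact_force: [-7.8, 2.2, 2.6]
eef_pos: [0.5106, -0.2031, 0.0335]
contact_force: [-6.3, 2.0, 1.6]
```

```bash
python3 -m jog '[[0.12,0.03,0,-0.01],[0.12,0.03,0,-0.01]]'|grep -E 'pos|con';  python3 -m jog '[[0.12,0.03,0,-0.01],[0.12,0.03,0,-0.01]]'|grep -E 'pos|con'
```

```text
eef_pos: [0.512, -0.2035, 0.0334]
contact_force: [-7.3, 1.8, 0.4]
eef_pos: [0.5136, -0.2038, 0.0335]
contact_force: [-5.1, 1.7, -0.8]
```

```bash
python3 -m jog '[[0.12,0.03,0,-0.01],[0.12,0.03,0,-0.01]]'|grep -E 'pos|con';  python3 -m jog '[[0.06,0.015,0,-0.005],[0.06,0.015,0,-0.005]]'|grep -E 'pos|con'
```

```text
eef_pos: [0.515, -0.2041, 0.0335]
contact_force: [-5.9, 1.2, -0.5]
eef_pos: [0.5157, -0.2043, 0.0335]
contact_force: [-5.6, 1.8, -0.5]
```

```bash
python3 -m jog '[[0.06,0.015,0,-0.005],[0.06,0.015,0,-0.005]]'|grep -E 'pos|con';  python3 -m jog '[[0.06,0.015,0,-0.005],[0.06,0.015,0,-0.005]]'|grep -E 'pos|con'
```

```text
eef_pos: [0.5163, -0.2044, 0.0334]
contact_force: [-4.4, 0.6, -0.5]
eef_pos: [0.5169, -0.2045, 0.0334]
contact_force: [-6.0, 0.4, -0.1]
```

```bash
python3 -m jog '[[0.06,0.015,0,-0.005],[0.06,0.015,0,-0.005]]'|grep -E 'pos|con';  python3 -m jog '[[0.06,0.015,0,-0.005],[0.06,0.015,0,-0.005]]'|grep -E 'pos|con'
```

```text
eef_pos: [0.5174, -0.2046, 0.0334]
contact_force: [-5.5, 1.2, -0.9]
eef_pos: [0.5177, -0.2047, 0.0334]
contact_force: [-6.9, 1.5, 1.1]
```

```bash
python3 -m jog '[[0.06,0.015,0,-0.005],[0.06,0.015,0,-0.005]]'|grep -E 'pos|con';  python3 -m jog '[[0.06,0.015,0,-0.005],[0.06,0.015,0,-0.005]]'|grep -E 'pos|con'
```

```text
eef_pos: [0.5178, -0.2048, 0.0334]
contact_force: [-7.6, 1.3, 1.6]
eef_pos: [0.518, -0.2049, 0.0334]
contact_force: [-10.2, 2.2, 4.3]
```

```bash
python3 -m jog '[[0.06,0.015,0,-0.005],[0.06,0.015,0,-0.005]]'|grep -E 'pos|con';  python3 -m jog '[[0.06,0.015,0,-0.005],[0.06,0.015,0,-0.005],[0.06,0.015,0,-0.005]]'|grep -E 'pos|con'
```

```text
eef_pos: [0.5181, -0.2049, 0.0334]
contact_force: [-10.1, 1.7, 4.0]
eef_pos: [0.5182, -0.205, 0.0334]
contact_force: [-12.6, 2.2, 7.2]
```

```bash
python3 -m jog '[[0.08,0,0,0],[0.08,0,0,0],[0.08,0,0,0]]'|grep -E 'pos|con';  python3 -m jog '[[0,0,0,0],[0,0,0,0]]'|grep -E 't:|pos|con'
```

```text
eef_pos: [0.5183, -0.205, 0.0333]
contact_force: [-13.7, 2.7, 8.4]
t: 17.88
eef_pos: [0.5184, -0.205, 0.0333]
tool_rot: [-0.0, 0.999, 0.05, -0.003]
contact_force: [-13.0, 3.2, 8.3]
```

```bash
python3 -m jog '[[0.08,0,0,0],[0.08,0,0,0],[0.08,0,0,0]]'|grep -E 'pos|con';  python3 -m jog '[[0,0,0,0],[0,0,0,0],[0,0,0,0],[0,0,0,0],[0,0,0,0],[0,0,0,0],[0,0,0,0]]'|grep -E 't:|pos|con'; python3 -m jog '[[0,0,0,0],[0,0,0,0],[0,0,0,0],[0,0,0,0],[0,0,0,0],[0,0,0,0],[0,0,0,0],[0,0,0,0],[0,0,0,0]]'|grep -E 't:|pos|con'; python3 - <<'E'
from h import *
d=cap('wrist','w7');e=cap('top','t7')
a=np.clip(cv2.resize(d['pixels'][:,:,::-1],(533,400))*1.4,0,255).astype(np.uint8)
b=np.clip(cv2.resize(e['pixels'][175:245,230:290,::-1],(240,280))*1.6,0,255).astype(np.uint8)
o=np.zeros((400,780,3),np.uint8);o[:,:533]=a;o[:280,538:778]=b;cv2.imwrite('pics/w7c.png',o)
E
```

```text
eef_pos: [0.5186, -0.2051, 0.0333]
contact_force: [-16.0, 2.7, 10.6]
t: 18.72
eef_pos: [0.5185, -0.2051, 0.0333]
tool_rot: [-0.0, 0.999, 0.05, -0.004]
contact_force: [-14.6, 2.0, 10.1]
t: 19.47
eef_pos: [0.5186, -0.205, 0.0333]
tool_rot: [-0.0, 0.999, 0.05, -0.004]
contact_force: [-15.0, 3.1, 10.3]
```

View pics/w7c.png

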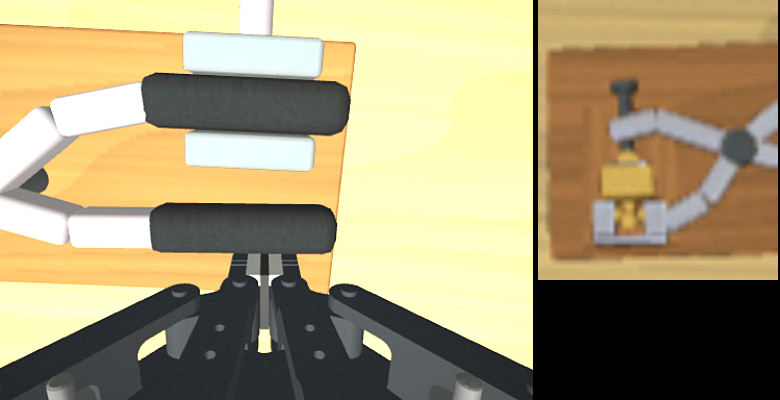

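```bash
python3 -m jog '[[-0.12,-0.03,0,0.01],[-0.34,-0.1,0,0.03],[-0.68,-0.21,0,0.06],[-1.13,-0.38,0,0.1],[-1.68,-0.6,0,0.15],[-2.22,-0.86,0,0.2],[-2.75,-1.15,0,0.25],[-3.26,-1.45,0,0.3],[-3.75,-1.8,0,0.35],[-4.23,-2.15,0,0.4],[-4.7,-2.5,0,0.45],[-5.12,-2.93,0,0.5],[-5.55,-3.35,0,0.55],[-5.94,-3.8,0,0.6],[-6.5,-4.4,0,0.62],[-7.5,-5.2,0,0.62],[-8.7,-6.1,0,0.62],[-8.7,-6.1,0,0.62],[-8.7,-6.1,0,0.62]]'|grep -E 't:|pos|con'; python3 -m jog '[[0,0,-3,0],[0,0,-7,0],[0,0,-11,0],[0,0,-14,0],[0,0,-14,0],[0,0,-14,0]]'|grep -E 't:|pos|con'; python3 - <<'E'
from h import *
d=cap('wrist','w8');e=cap('top','t8');s=cap('side','s8')
a=np.clip(cv2.resize(d['pixels'][:,:,::-1],(400,300))*1.4,0,255).astype(np.uint8)
b=np.clip(cv2.resize(e['pixels'][165:250,225:350,::-1],(400,272))*1.6,0,255).astype(np.uint8)
c=np.clip(cv2.resize(s['pixels'][140:230,235:335,::-1],(320,288))*1.5,0,255).astype(np.uint8)
o=np.zeros((600,800,3),np.uint8);o[:300,:400]=a;o[:272,400:]=b;o[305:593,:320]=c;cv2.imwrite('pics/w8c.png',o)
P=pts(e);c,sn=np.cos(YAW),np.sin(YAW);A=np.array([[c,sn],[-sn,c]]);q=(P[...,:2]-O)@A.T*1000
m=(P[...,2]>.08)&(P[...,2]<.092)&(abs(q[...,0]+10)<40)&(abs(q[...,1]-65)<25)
t=q[m].astype(np.float32);print(len(t),cv2.minAreaRect(t),P[...,2][m].mean())
E
```

```text
t: 21.15
eef_pos: [0.4313, -0.1529, 0.0342]
tool_rot: [-0.0, 0.967, -0.256, 0.002]
contact_force: [-0.0, 0.3, -0.1]
t: 21.65
eef_pos: [0.4329, -0.1539, 0.1762]
tool_rot: [0.0, 0.967, -0.256, 0.004]
contact_force: [-0.5, 0.7, -0.4]
113 ((-20.882843017578125, 64.17032623291016), (27.171064376831055, 18.743473052978516), 88.8227767944336) 0.08568849979523666
```

View pics/w8c.png

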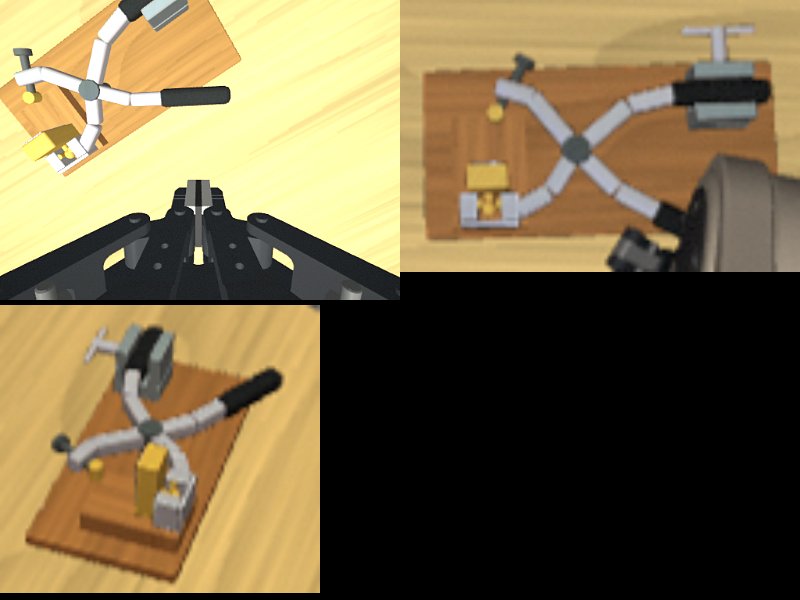

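The clasp stands upright and flush on the socket: its centre is at pliers x -20.9, against -21 for home. The handle has sprung open and the tool is clear.

```bash
python3 -c "
from station import bot
print(bot.hand_in())"
```

```text
the job is handed in; nothing more can be done
None
```

The clasp's stud clicked home on the socket and was held flush at about 15 N for over a second, the handle sprang open again, and the job was handed in at about 22 s without any verdict being shown.

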